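# Gauge two cast knobs

## Robot

A 7-joint arm with a two-finger parallel gripper is mounted at the origin on the work surface. World frame = base frame: x ahead of the robot, y to its left, z up, the work surface at z = 0. Lengths are in m, angles in rad, forces in N, time in s.
With the tool pointing down it reaches from about 0.4 to 0.875 m from the base axis. Payload 19.3 kg.
Tool frame: the origin (TCP) lies midway between the tips of the shut fingers; the grasp point (between the pads) lies 19 mm behind it; z points along the fingers, y is the line along which they close (so a half turn about z gives the same grasp; the last joint's range is limited). The gripper opens to 85 mm and grips with 20 to 120 N. Pads are 22 mm wide; open, the fingers measure 114 mm over their backs; the gripper's body (76 mm by 85 mm) begins 54 mm behind the grasp point. The pads swing forward as they close: fully open they stand 13 mm farther back than shut.
Start: joints at [1.06, 0.521, -0.036, 1.599, 0.021, 1.021, -0.113], TCP at [0.267, -0.565, 0.231] pointing down, gripper open.
Joint ranges: [-2.91, 2.91], [-0.3, 2.13], [-1.5, 1.42], [0.17, 2.43], [-1.26, 4.41], [0.16, 1.93], [-2.52, 2.52]. Speed limits (rad/s): [1.89, 1.89, 2.39, 2.39, 3.01, 3.01, 3.01].

## Interface

Orientations are given as [roll, pitch, yaw] about the fixed x, y, z axes, in that order (R = Rz(yaw) Ry(pitch) Rx(roll)).
In Python, from workcell import * gives the robot as it stands. The module is installed in compiled form; this text tells all that it offers.
- The arm moves only by the tool play_rows, never from a script. Its argument "deltas" is a list of rows, each a list of 7 numbers: the shift along the tool's x, y, z in units of 500 mm (1.0 is 500 mm), then the turn, a rotation vector about the tool's x, y, z in units of 120 degrees (1.0 is 120 degrees), then the closure, from 0 (fully open) to 1 (shut). A call has 1 to 10 rows; each row is the pose to reach, as a shift and turn from the pose commanded when the call began, along the tool's axes at that moment; what a row does not reach only later rows make up. A row lasts 1/10 s, in which the tool goes at most 50 mm and 8.59 degrees, less where a joint would pass 70% of its speed; a pose out of reach is approached as far as the arm can. A call with a number of a shift or a turn outside -1 to 1 is refused whole. A call with a gripper value outside its range is refused whole. The fingers move at their own pace and stop on an object; "newtons" is the grip in N (left out, the last holds). Time passes only in rows, so rows that repeat a pose let the fingers close. It gives the time, the measured TCP pose, the force, the opening and the grip force at its end, in the units of the state.
- observe(): the state, without advancing time (a new reading comes with each control period).
- grab_frame(name): name is "scene" or "top" or "wrist"; returns the picture (480x640x3 uint8, red, green, blue); there is no depth.
- get_calibration(name): a dict with "fovy" (degrees; the focal length in pixels is half the picture's height over the tangent of half this angle, whatever the lens; pixels are square), "cx", "cy" (the principal point, pixels), "xyz" and "rotation" of the camera in the world. Camera axes: x right, y down, z forward; pixel columns grow to the right and rows downward; lengths in m; the calibration is good to about 2 mm. A picture is of the moment at which its call begins: read the wrist's pose just before it. get_calibration takes no time and is no camera call; for the wrist camera it gives the pose at the moment of the call.
- job_done(): hands the job in; it is judged then, once.
The state is a dict: "clock": time; "qpos": joint angles; "qd": joint speeds; "joint_efforts": joint torques, N m; "position": TCP position; "tool_rot": TCP orientation; "force": force on the tool from outside, world axes, zero at the start; "moment": the same for the moment, N m; "grip_width": finger opening in m; "finger_force": force on a finger pad.
Only numpy, scipy, OpenCV 4.12 (cv2) and the standard library are available. Lean on these libraries where they do the work, as an engineer would, in place of code of your own. Each camera call takes 0.05 s, during which the arm holds its last target. There are 200 camera calls.

## Task

Only one of these two brass knobs has a foot small enough to go through the steel gap gauge; find out which by the gauge. Slide that knob, upright and with its foot down between the jaws, right through from the side where the knobs stand to the far side, and leave it standing on the gauge's plate clear of the jaws; stand the oversize knob in the empty compartment of the grey tray. Leave the tub, the pliers and the casting tree where they are.

Things in the scene. Friction and masses are not known exactly. Their poses are not given: they have to be found in the camera images.
- knob_a: One of two brass cabinet knobs, standing upright, 60 mm tall, about 0.3 kg. Round foot, z 0 to 14 mm, of 35 or 46 mm diameter (one knob each; not told which); neck 16 mm diameter, z 14 to 38 mm; cylindrical head 28 mm diameter, z 38 to 60 mm, same on both. Origin: centre of the foot's underside; z up its axis.
- knob_b: The other brass cabinet knob, standing upright, 60 mm tall, about 0.3 kg. Round foot, z 0 to 14 mm, of 35 or 46 mm diameter (one knob each; not told which); neck 16 mm diameter, z 14 to 38 mm; cylindrical head 28 mm diameter, z 38 to 60 mm, same on both. Origin: centre of the foot's underside; z up its axis.
- gauge: Fixed gap gauge: bright steel plate 110 (x) by 280 (y) mm, 8 mm thick, with two dark jaws at mid-length, each 32 (x) by 50 (y) mm, tops 26 mm above the bench. The gap between them is 40 mm wide in x, open above, from y -25 to +25 mm. Parts slide through along +y, from the entry (-y end, knobs' side) to the exit (+y end, tray's side). Origin: centre of the plate's underside.
- gauge_throat (a point): Middle of the gauge's gap, on the plate's top face (8 mm above the bench); axes as the gauge's.
- tray: Grey plastic tray fixed to the bench, 240 mm (x) by 150 mm (y), 26 mm high, walls and floor 5 mm, one wall across the middle making two compartments, each 112 mm (x) by 140 mm (y) inside. The one at +x (farther from the robot) holds small leaf castings, the one at -x is empty. Origin: centre of the underside.
- tray_empty (a point): Centre of the floor of the tray's empty compartment, 5 mm above the bench; axes as the tray's.
- tub: Bystander: open white plastic tub, 68 mm diameter, 60 mm high. Origin: centre of its underside.
- pliers: Bystander: pliers with red handles lying flat, about 150 mm long along x, 60 mm wide, 14 mm high. Origin: under the pivot, jaws to +x.
- sprue: Bystander: brass casting tree lying on the bench, a rod with many short spurs, 200 mm long along its x, 32 mm thick. Origin: under its middle.
Mind the look-alikes: they are no part of the job. Leave any blue or green look-alike of the knob_a alone.

How it is judged:
On the way, in this order (a step that is already met when the one before it is completed fails the run):
1. the knob that fits is in the entry half of the gap, its foot between the jaws (y of knob_a in the frame of gauge_throat between -0.032 and -0.002 m and x of knob_a in the frame of gauge_throat between -0.006 and 0.006 m and z of knob_a in the frame of gauge_throat below 0.01 m), for 0.1 s.
2. the same knob has slid on into the exit half of the gap, its foot still between the jaws (y of knob_a in the frame of gauge_throat between 0.002 and 0.032 m and x of knob_a in the frame of gauge_throat between -0.006 and 0.006 m and z of knob_a in the frame of gauge_throat below 0.01 m), for 0.1 s.
At the end, for the whole second after the job is handed in: The 35 mm knob stands upright (within 0.12 rad), at rest, on the gauge plate past the jaws: axis 43 to 128 mm beyond the middle of the gap, within 45 mm of its centre line. The 46 mm knob stands upright, at rest, on the floor of the tray's empty compartment (y of knob_a in the frame of gauge_throat between 0.043 and 0.128 m and x of knob_a in the frame of gauge_throat between -0.045 and 0.045 m and z of knob_a in the frame of gauge_throat between -0.005 and 0.005 m and x of knob_b in the frame of tray_empty between -0.045 and 0.045 m and y of knob_b in the frame of tray_empty between -0.06 and 0.06 m and z of knob_b in the frame of tray_empty between -0.005 and 0.005 m and angle between each of knob_a, knob_b's own z axis and vertical below 0.12 rad and linear speed of each of knob_a, knob_b below 0.02 m/s); the robot touches nothing.
It fails at once if the tub is moved by more than 25 mm (distance of tub from where it was at the start of the episode above 0.025 m).
It fails at once if the pliers is moved by more than 25 mm (distance of pliers from where it was at the start of the episode above 0.025 m).
It fails at once if the casting tree is moved by more than 25 mm (distance of sprue from where it was at the start of the episode above 0.025 m).
It also fails if it takes over 64 s, if anything falls off the work surface, if the arm or the gripper's body presses on something with over 40 N, if the wrist force passes 120 N, or if a joint passes its speed limit or range.

## Working session

There is one attempt and no reset: what is moved stays moved. The work goes in short steps, Python scripts to look and compute and a tool call to move; the robot and the scene stay as the last step left them, time stands still between calls to the robot, and variables do not carry over. Pictures are saved under pics/ and viewed, at most 10 in all, crops included, and the job is handed in when it is done.

Besides the shell and the picture viewer there is one more tool, called after "Call:" in YAML: its name, and indented under it one key for each argument. play_rows: Moves the arm, as the interface text tells. Its arguments: {"type":"object","properties":{"deltas":{"type":"array"},"newtons":{"type":"number"}},"required":["deltas"]}

```bash
mkdir -p pics; python3 - <<'E'
from workcell import *
import cv2
for n in("scene","top"):
    f=grab_frame(n);cv2.imwrite(f"pics/{n}0.png",f[:,:,::-1]);c=get_calibration(n);print(n,c)
print(get_calibration("wrist"));print(observe())
E
```

```text
scene {'fovy': 57.953903255912095, 'cx': 315.3097029217883, 'cy': 242.9546047023331, 'xyz': array([ 0.94379213, -0.47865853,  0.55374973]), 'rotation': array([-2.25651251,  0.01101645,  0.66062736])}
top {'fovy': 54.82728562993972, 'cx': 319.2905915012438, 'cy': 241.46663785903368, 'xyz': array([0.43847115, 0.0017608 , 1.01099014]), 'rotation': array([-3.01421059e+00, -4.09438411e-04, -1.57608036e+00])}
{'fovy': 64.66651140103913, 'cx': 323.12397398025564, 'cy': 237.70141836155352, 'xyz': array([ 0.33751783, -0.53079925,  0.37333791]), 'rotation': array([ 2.82522307e+00,  1.20450865e-03, -1.12983549e+00])}
{'clock': 0.1, 'qpos': array([ 1.05977218,  0.52190092, -0.03637866,  1.5998943 ,  0.02118115,
        1.02105756, -0.11275998]), 'qd': array([-1.94704601e-04, -1.65023139e-03,  1.03972087e-03, -1.56951303e-03,
       -6.94105276e-05, -1.76247786e-03, -8.90376892e-04]), 'joint_efforts': array([ 5.99133462e-03, -9.28477979e+01,  1.98559619e+00, -3.70525432e+01,
        1.82887015e-02,  5.48358425e-03,  1.61564611e-05]), 'position': array([ 0.26657383, -0.5650158 ,  0.23083633]), 'tool_rot': array([-3.14071572e+00,  1.62678571e-05,  4.40886733e-01]), 'force': array([0.75752802, 0.06902507, 0.08185141]), 'moment': array([-0.05214741,  0.03564198, -0.0324177 ]), 'finger_force': 0.0, 'grip_width': 0.0853911854085846}
```

View pics/scene0.png

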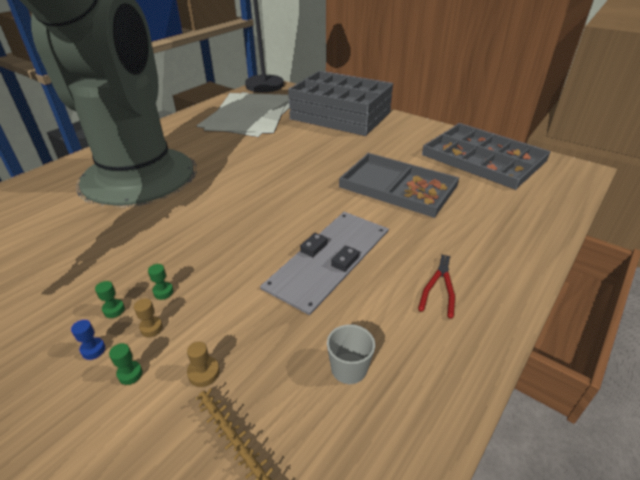

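View pics/top0.png

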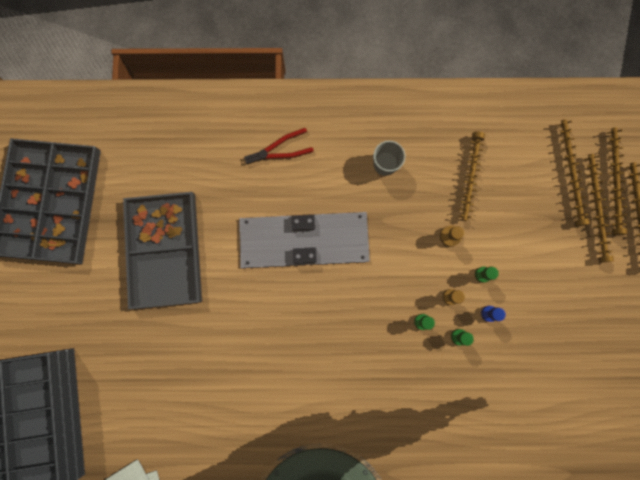

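Scene view: there are two brass knobs, at (148,317) with a smaller foot and at (202,363) with a larger one. In the top view they are at (453,297) and (452,235). The four green or blue look-alikes around them are to be left alone. The gauge is centred near (303,240), the tray's empty compartment near (163,280), and the tub at (389,157) in the top view.

```bash
cat > h.py <<'E'
import numpy as np, cv2
from scipy.spatial.transform import Rotation as R
def ray(c,u,v):
    f=240/np.tan(np.radians(c["fovy"])/2)
    d=R.from_euler("xyz",c["rotation"]).apply([(u-c["cx"])/f,(v-c["cy"])/f,1.]); return np.array(c["xyz"]),d/np.linalg.norm(d)
def plane(c,u,v,z):
    o,d=ray(c,u,v); return o+d*(z-o[2])/d[2]
def tri(c1,p1,c2,p2):
    (o1,d1),(o2,d2)=ray(c1,*p1),ray(c2,*p2)
    s=np.linalg.lstsq(np.c_[d1,-d2],o2-o1,rcond=None)[0]; a=o1+s[0]*d1;b=o2+s[1]*d2
    return (a+b)/2,np.linalg.norm(a-b)
E
python3 - <<'E'
from workcell import *
from h import *
w=grab_frame("wrist");cw=get_calibration("wrist")
s=cv2.imread("pics/scene0.png");t=cv2.imread("pics/top0.png")
a=cv2.resize(s[250:400,60:260],(400,300),interpolation=cv2.INTER_CUBIC);b=cv2.resize(t[210:360,380:580],(400,300),interpolation=cv2.INTER_CUBIC)
c=cv2.resize(w[:,:,::-1],(400,300));g=cv2.resize(t[180:330,210:410],(400,300),interpolation=cv2.INTER_CUBIC)
cv2.imwrite("pics/comp.png",np.vstack([np.hstack([a,b]),np.hstack([c,g])]))
T=get_calibration("top");S=get_calibration("scene")
for n,u,v in[("small",453,297),("big",452,235)]:print(n,plane(T,u,v,.05))
for n,u,v in[("small",148,317),("big",202,363)]:print(n,plane(S,u,v,.03))
for n,p in dict(g1=(238,214),g2=(239,269),g3=(369,265),g4=(367,213)).items():print(n,plane(T,*p,.008))
for n,p in dict(t1=(123,202),t2=(128,311),t3=(201,302),t4=(193,193),mid=(130,257),midr=(197,248)).items():print(n,plane(T,*p,.026))
print("tub",plane(T,389,157,.06))
for n,u,v in[("greenNE",486,274),("blue",493,314),("greenS",462,338),("greenW",425,322)]:print(n,plane(T,u,v,.05))
E
```

```text
small [ 0.44464585 -0.27441316  0.05      ]
big [ 0.57376609 -0.27773839  0.05      ]
small [ 0.44836647 -0.28347934  0.03      ]
big [ 0.58348206 -0.28862433  0.03      ]
g1 [0.62883124 0.17933235 0.008     ]
g2 [0.50764253 0.17510041 0.008     ]
g3 [ 0.51484938 -0.10698279  0.008     ]
g4 [ 0.6295898  -0.10474927  0.008     ]
t1 [0.65316203 0.42604629 0.026     ]
t2 [0.41915671 0.40415695 0.026     ]
t3 [0.43713375 0.25101122 0.026     ]
t4 [0.67232871 0.27479942 0.026     ]
mid [0.53327914 0.40527361 0.026     ]
midr [0.55188284 0.26269578 0.026     ]
tub [ 0.74016314 -0.14812456  0.06      ]
greenNE [ 0.49166847 -0.34489671  0.05      ]
blue [ 0.40956896 -0.35507935  0.05      ]
greenS [ 0.36154048 -0.28928368  0.05      ]
greenW [ 0.3941162  -0.21492093  0.05      ]
```

View pics/comp.png

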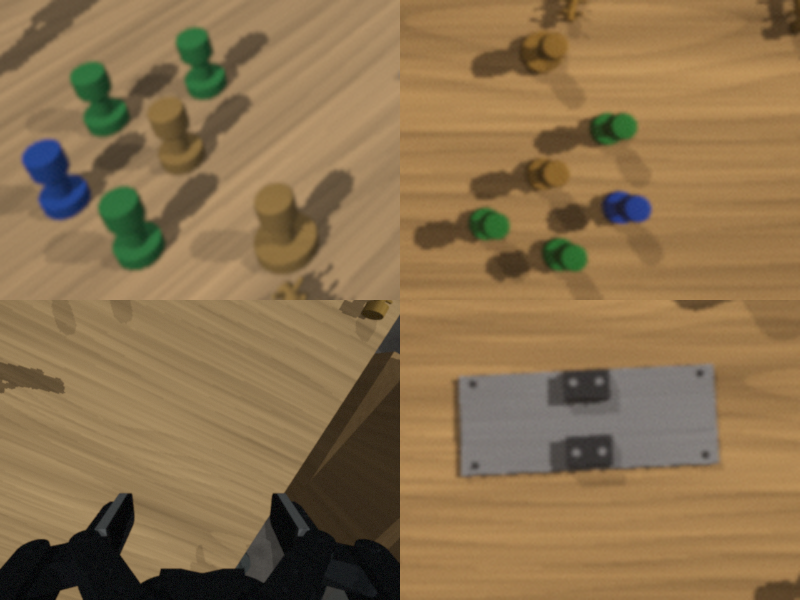

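In the composite, the knob with the small foot is the one among the green and blue look-alikes, at scene (148,317) / top (453,297). The knob with the wide foot stands alone at scene (202,363) / top (452,235). Both are brass, which matches the description. I'll move above them for a closer look with the wrist camera.

Call:
play_rows:
  deltas:
    - [0.665,-0.317,0.06,0,0,0.21,0.4]
    - [0.665,-0.317,0.06,0,0,0.21,0.4]
    - [0.665,-0.317,0.06,0,0,0.21,0.4]
    - [0.665,-0.317,0.06,0,0,0.21,0.4]
    - [0.665,-0.317,0.06,0,0,0.21,0.4]
    - [0.665,-0.317,0.06,0,0,0.21,0.4]
    - [0.665,-0.317,0.06,0,0,0.21,0.4]
    - [0.665,-0.317,0.06,0,0,0.21,0.4]
    - [0.665,-0.317,0.06,0,0,0.21,0.4]
    - [0.665,-0.317,0.06,0,0,0.21,0.4]
  newtons: 40

```text
clock: 1.15
position: [0.4997, -0.2799, 0.2011]
tool_rot: [-3.142, 0.001, 0.002]
force: [-0.3, -1.4, 0.1]
grip_width: 0.0512
finger_force: 0.0
```

```bash
python3 - <<'E'
from workcell import *
from h import *
o=observe();print(o["clock"],o["position"],o["tool_rot"],o["grip_width"])
c=get_calibration("wrist");w=grab_frame("wrist");cv2.imwrite("pics/w1.png",w[:,:,::-1]);np.save("w1c.npy",c,allow_pickle=True)
print(c)
hsv=cv2.cvtColor(w,cv2.COLOR_RGB2HSV)
E
```

```text
1.15 [ 0.49966131 -0.27989779  0.20105707] [-3.14157888e+00  5.92162144e-04  1.78729597e-03] 0.05121997223530937
{'fovy': 64.66651140103913, 'cx': 323.12397398025564, 'cy': 237.70141836155352, 'xyz': array([ 0.5782797 , -0.27945744,  0.34357044]), 'rotation': array([ 2.82463449e+00, -3.74781901e-05, -1.56885173e+00])}
```

View pics/w1.png

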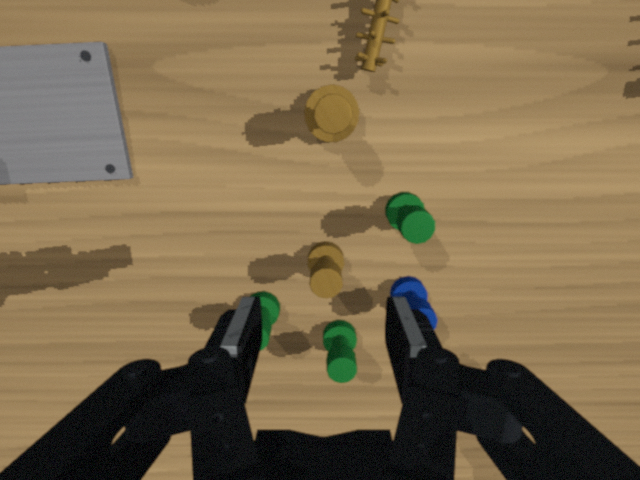

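The wrist view shows the big knob's foot (about 53 px wide, roughly 47 mm) at (332,114) with its head at (334,112). The small knob's foot (about 36 px, roughly 34 mm) is at (326,258) with its head top at (326,281). The bench screws, the gauge's entry end and the sprue tip are also visible. I'll fix the positions with saturation masks and triangulation.

```bash
python3 - <<'E'
from workcell import *
from h import *
W=np.load("w1c.npy",allow_pickle=True).item();T=get_calibration("top")
w=cv2.imread("pics/w1.png");t=cv2.imread("pics/top0.png")
def blob(img,x0,y0,x1,y1):
    h=cv2.cvtColor(img[y0:y1,x0:x1],cv2.COLOR_BGR2HSV);s=h[:,:,1].astype(np.uint8)
    th,m=cv2.threshold(cv2.GaussianBlur(s,(3,3),0),0,255,cv2.THRESH_OTSU)
    c=max(cv2.findContours(m,cv2.RETR_EXTERNAL,cv2.CHAIN_APPROX_NONE)[0],key=cv2.contourArea)
    return th,cv2.boundingRect(c)[0]+x0,cv2.boundingRect(c)[1]+y0,cv2.boundingRect(c)[2:],np.array(cv2.minEnclosingCircle(c)[0])+[x0,y0]
print("big w",blob(w,296,75,368,150));print("small w",blob(w,300,235,352,305))
print("big t",blob(t,435,220,470,252));print("small t",blob(t,438,283,470,312))
for n,pw,pt in[("small head",(326,281),(457,297)),("big head",(335,111),(455,233))]:print(n,tri(W,pw,T,pt),plane(W,*pw,.06),plane(T,*pt,.06))
for n,p in[("small foot",(326,259)),("big foot",(332,114))]:print(n,plane(W,*p,.014))
c=np.hstack([cv2.resize(w[70:160,280:390],None,fx=3.6,fy=3.6),cv2.resize(w[225:315,271:381],None,fx=3.6,fy=3.6)]);cv2.imwrite("pics/k.png",c)
E
```

```text
big w (132.0, 304, 85, (55, 57), array([330.89427185, 113.31277466]))
small w (132.0, 307, 242, (37, 56), array([324.98768425, 269.86453247]))
big t (152.0, 440, 225, (24, 22), array([451.79850769, 234.85820866]))
small t (152.0, 443, 289, (22, 16), array([453.5, 296. ]))
small head (array([ 0.44453812, -0.28206343,  0.05232131]), np.float64(0.00019464191187641716)) [ 0.44800546 -0.28207324  0.06      ] [ 0.44453849 -0.2797034   0.06      ]
big head (array([ 0.58005276, -0.2885981 ,  0.03534501]), np.float64(0.00010519956297764103)) [ 0.57986802 -0.28788931  0.06      ] [ 0.57652033 -0.28123678  0.06      ]
small foot [ 0.44929039 -0.28240098  0.014     ]
big foot [ 0.5777696  -0.28680556  0.014     ]
```

View pics/k.png

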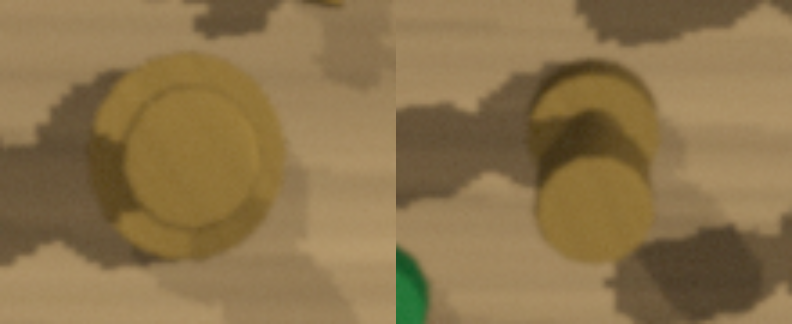

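The crop confirms a big knob with a 46 mm-like foot (head centre at full-frame (333,113.6)) and a small knob (head centre (326.3,283)). So the small one is at about (0.446,-0.282) and the big one at about (0.578,-0.286). I'll grip across the gauge's x, at yaw 90°, so that the closing fingers centre the knob in that direction. First I'll check joint 7.

```bash
python3 - <<'E'
from workcell import *
from h import *
print(observe()["qpos"].round(3))
W=np.load("w1c.npy",allow_pickle=True).item()
print(plane(W,326.3,283.3,.06),plane(W,333,113.6,.06))
# visible plate corners in w1
print(plane(W,104,43,.008),plane(W,131,178,.008),plane(W,86,56,.008),plane(W,110,168.5,.008))
E
```

```text
[ 4.080e-01  4.730e-01  1.000e-03  1.773e+00  0.000e+00  8.960e-01
 -1.162e+00]
[ 0.44594526 -0.28232795  0.06      ] [ 0.57811247 -0.28648824  0.06      ]
[ 0.63121274 -0.10469128  0.008     ] [ 0.52352673 -0.10941527  0.008     ] [ 0.62175646 -0.08852412  0.008     ] [ 0.53184837 -0.09226381  0.008     ]
```

Call:
play_rows:
  deltas:
    - [-0.108,0.004,0.142,0,0,-0.7,0.4]
    - [-0.108,0.004,0.142,0,0,-0.7,0.4]
    - [-0.108,0.004,0.142,0,0,-0.7,0.4]
    - [-0.108,0.004,0.142,0,0,-0.7,0.4]
    - [-0.108,0.004,0.142,0,0,-0.7,0.4]
    - [-0.108,0.004,0.142,0,0,-0.7,0.4]
    - [-0.108,0.004,0.142,0,0,-0.7,0.4]
    - [-0.108,0.004,0.142,0,0,-0.7,0.4]
    - [-0.108,0.004,0.142,0,0,-0.7,0.4]
    - [-0.108,0.004,0.142,0,0,-0.7,0.4]

```text
clock: 2.2
position: [0.4448, -0.2835, 0.1304]
tool_rot: [-3.141, 0.001, 1.471]
force: [-0.8, 0.0, -0.6]
grip_width: 0.0512
finger_force: 0.0
```

Call:
play_rows:
  deltas:
    - [0,0,0,0,0,-0.05,0.4]
    - [0,0,0,0,0,-0.05,0.4]
    - [0,0,0,0,0,-0.05,0.4]

```text
clock: 2.5
position: [0.4451, -0.283, 0.1303]
tool_rot: [-3.141, 0.0, 1.567]
force: [0.5, 0.1, -0.6]
grip_width: 0.0513
finger_force: 0.0
```

```bash
python3 - <<'E'
from workcell import *
from h import *
o=observe();print(o["clock"],o["position"],o["tool_rot"],o["grip_width"])
c=get_calibration("wrist");w=grab_frame("wrist");cv2.imwrite("pics/w2.png",w[:,:,::-1]);np.save("w2c.npy",c,allow_pickle=True)
hsv=cv2.cvtColor(w,cv2.COLOR_RGB2HSV)
f=240/np.tan(np.radians(c["fovy"])/2)
def proj(p):
    q=R.from_euler("xyz",c["rotation"]).inv().apply(np.array(p)-c["xyz"]);return q[:2]/q[2]*f+[c["cx"],c["cy"]]
print("small head predicted",proj([.446,-.282,.06]),"grasp pt",proj(o["position"]))
E
```

```text
2.5 [ 0.44511773 -0.28301469  0.13033684] [-3.14148408e+00  1.82636915e-04  1.56678444e+00] 0.05130053477721037
small head predicted [326.69307322 252.69426044] grasp pt [325.98276087 312.89325686]
```

View pics/w2.png

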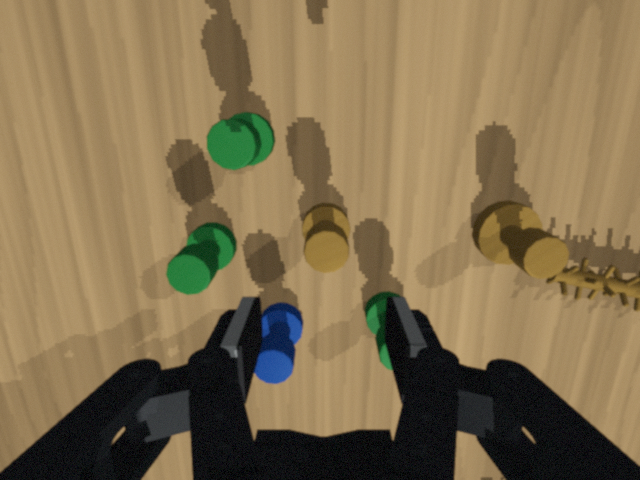

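The small knob's head is at (327,250), and I predicted (326.7,252.7), so the 60 mm height and the position agree to about 2 mm. I'll descend and grip the head.

```bash
python3 - <<'E'
from h import *
a=np.load("w1c.npy",allow_pickle=True).item();b=np.load("w2c.npy",allow_pickle=True).item()
print(tri(a,(326.3,283.3),b,(327,250)),tri(a,(333,113.6),b,(545,254)))
E
```

```text
(array([ 0.44571163, -0.28168268,  0.0582116 ]), np.float64(0.0017129154230768081)) (array([ 0.57862376, -0.28567684,  0.05613028]), np.float64(0.0020847211336184218))
```

Call:
play_rows:
  deltas:
    - [0.004,0.002,0.07,0,0,0,0.4]
    - [0.004,0.002,0.14,0,0,0,0.4]
    - [0.004,0.002,0.18,0,0,0,0.4]
    - [0.004,0.002,0.204,0,0,0,0.4]
    - [0.004,0.002,0.204,0,0,0,0.4]
    - [0.004,0.002,0.204,0,0,0,0.9]
    - [0.004,0.002,0.204,0,0,0,0.9]
    - [0.004,0.002,0.204,0,0,0,0.9]
    - [0.004,0.002,0.204,0,0,0,0.9]
    - [0.004,0.002,0.204,0,0,0,0.9]
  newtons: 40

```text
clock: 3.55
position: [0.4473, -0.2805, 0.0294]
tool_rot: [3.14, 0.001, 1.571]
force: [-0.8, 1.5, 8.9]
grip_width: 0.0266
finger_force: 39.4
```

Both heads triangulate to 58 and 56 mm, against 60 mm in the text. The grip is firm, with 26.6 mm between the pads. I'll lift and hover over the entry side of the gauge.

Call:
play_rows:
  deltas:
    - [0,0,-0.08,0,0,0,0.9]
    - [0,0,-0.16,0,0,0,0.9]
    - [0.06,0.03,-0.242,0,0,0,0.9]
    - [0.14,0.08,-0.242,0,0,0,0.9]
    - [0.22,0.12,-0.242,0,0,0,0.9]
    - [0.3,0.17,-0.242,0,0,0,0.9]
    - [0.38,0.21,-0.242,0,0,0,0.9]
    - [0.44,0.24,-0.242,0,0,0,0.9]
    - [0.46,0.25,-0.242,0,0,0,0.9]
    - [0.46,0.25,-0.242,0,0,0,0.9]

```text
clock: 4.55
position: [0.5719, -0.0482, 0.1496]
tool_rot: [3.141, -0.001, 1.574]
force: [-1.0, -0.5, -2.9]
grip_width: 0.0269
finger_force: 40.6
```

```bash
python3 - <<'E'
from workcell import *
from h import *
o=observe();print(o["clock"],o["position"],o["tool_rot"],o["grip_width"],o["finger_force"])
c=get_calibration("wrist");w=grab_frame("wrist");cv2.imwrite("pics/w3.png",w[:,:,::-1]);np.save("w3c.npy",c,allow_pickle=True)
g=cv2.cvtColor(w,cv2.COLOR_RGB2GRAY);m=((g<60)).astype(np.uint8)
for k in cv2.findContours(m,cv2.RETR_EXTERNAL,cv2.CHAIN_APPROX_NONE)[0]:
    if cv2.contourArea(k)>800:print(cv2.boundingRect(k),cv2.minAreaRect(k))
E
```

```text
4.55 [ 0.57193893 -0.04823114  0.14962853] [ 3.14106825e+00 -5.75032906e-04  1.57421045e+00] 0.026888766419124674 40.57026922702789
(4, 284, 636, 196) ((321.5, 381.5), (195.0, 635.0), 90.0)
(256, 71, 42, 76) ((276.6436462402344, 109.0169677734375), (75.72371673583984, 37.909423828125), 87.27368927001953)
(590, 0, 26, 141) ((599.9713134765625, 69.55888366699219), (20.11695098876953, 140.79434204101562), 4.184916019439697)
```

View pics/w3.png

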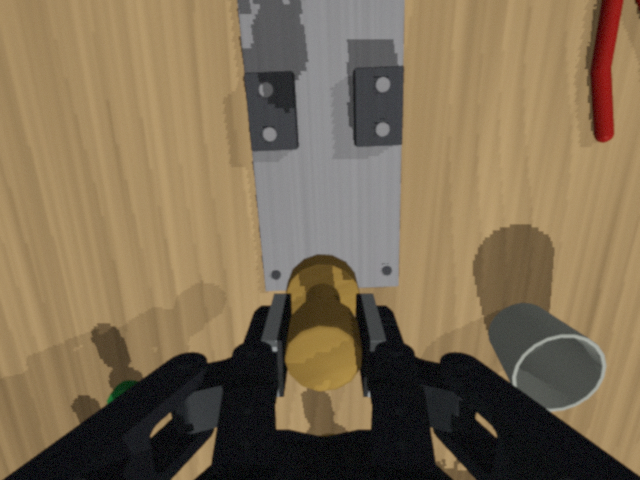

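The wrist view shows the jaws at (270,110) and (379,106), with the gap between columns 297 and 354. The knob hangs upright in the fingers, its foot near (320,280). I'll measure the gap from brightness profiles.

```bash
python3 - <<'E'
from h import *
c=np.load("w3c.npy",allow_pickle=True).item();g=cv2.cvtColor(cv2.imread("pics/w3.png"),cv2.COLOR_BGR2GRAY)
for v in(80,100,120,140):print(v,"L",g[v,288:304],"R",g[v,346:362])
for v in range(50,160,6):print(v,g[v,284],g[v,368],end="; ")
print()
for n,u,v in[("LJ far",293,72),("LJ near",297,149),("RJ far",355,68),("RJ near",355,146),("RJ outer far",403,66),("RJ outer near",401,143),("LJ outer far",246,73),("LJ outer near",252,151)]:print(n,plane(c,u,v,.026))
# plate long edges at z=.008
for n,u,v in[("Lnear",264,290),("Lfar",256,180),("Lfar2",238,15),("Rnear",398,286),("Rfar2",404,10),("holeL",276,275),("holeR",387,270)]:print(n,plane(c,u,v,.008))
E
```

```text
80 L [ 44  42  40  40  40  36  65 102 122 126 130 135 142 142 143 143] R [125 111  82  73  73  74  59  41  34  49  63  66  67  63  66  64]
100 L [ 44  41  40  41  41  38  39  68 109 133 139 140 142 143 141 142] R [128 126 123 108  82  70  64  44  33  46  59  66  63  66  61  67]
120 L [ 62  67  67  69  67  65  65  51  61 103 133 141 140 142 142 141] R [128 124 108  81  73  73  73  61  38  38  57  68  70  65  68  67]
140 L [ 64  67  66  64  65  70  67  66  55  58 103 131 140 138 139 142] R [127 130 128 128 129 127 123 100  60  36  54  63  68  68  65  59]
50 87 92; 56 89 91; 62 86 91; 68 89 60; 74 41 66; 80 41 68; 86 44 66; 92 43 63; 98 39 65; 104 43 64; 110 47 66; 116 66 66; 122 69 68; 128 66 68; 134 62 64; 140 63 66; 146 64 91; 152 128 125; 158 142 137; 
LJ far [0.55092581 0.05747141 0.026     ]
LJ near [0.55264636 0.00883007 0.026     ]
RJ far [0.59093669 0.05998826 0.026     ]
RJ near [0.59238964 0.01097917 0.026     ]
RJ outer far [0.6217933  0.06128024 0.026     ]
RJ outer near [0.62374805 0.01308878 0.026     ]
LJ outer far [0.52050673 0.05676683 0.026     ]
LJ outer near [0.52169208 0.00737608 0.026     ]
Lnear [ 0.52216973 -0.106598    0.008     ]
Lfar [ 0.52023495 -0.01558744  0.008     ]
Lfar2 [0.51393835 0.09381295 0.008     ]
Rnear [ 0.63257819 -0.102582    0.008     ]
Rfar2 [0.62359043 0.09711708 0.008     ]
holeL [ 0.53254841 -0.09310187  0.008     ]
holeR [ 0.62273303 -0.08837479  0.008     ]
```

```bash
python3 - <<'E'
from h import *
c=np.load("w3c.npy",allow_pickle=True).item();im=cv2.imread("pics/w3.png");s=cv2.cvtColor(im,cv2.COLOR_BGR2HSV)[:,:,1]
for v in(262,268,274,280,286):
    k=np.where(s[v,270:380]>110)[0]+270; print(v,k.min() if len(k) else 0,k.max() if len(k) else 0)
m=(s>110).astype(np.uint8);m[:, :280]=0;m[:,366:]=0
for v in(330,350,370):
    k=np.where(m[v])[0];print(v,k.min(),k.max())
for u,v in[(322,280)]:print(plane(c,u,v,.127))
for u,v in[(323,365)]:print(plane(c,u,v,.18))
E
```

```text
262 302 344
268 295 349
274 292 353
280 290 355
286 288 357
330 281 363
350 284 363
370 286 364
[ 0.57021953 -0.04336125  0.127     ]
[ 0.57073738 -0.05173024  0.18      ]
```

Call:
play_rows:
  deltas:
    - [0,0.007,0,0,0,-0.018,0.9]
    - [0,0.007,0.05,0,0,-0.018,0.9]
    - [0,0.007,0.1,0,0,-0.018,0.9]
    - [0,0.007,0.15,0,0,-0.018,0.9]
    - [0,0.007,0.18,0,0,-0.018,0.9]
    - [0,0.007,0.2,0,0,-0.018,0.9]
    - [0,0.007,0.21,0,0,-0.018,0.9]
    - [0,0.007,0.21,0,0,-0.018,0.9]

```text
clock: 5.4
position: [0.575, -0.0502, 0.0444]
tool_rot: [-3.142, 0.0, 1.609]
force: [0.1, 0.5, -2.1]
grip_width: 0.0267
finger_force: 40.6
```

```bash
python3 - <<'E'
from workcell import *
from h import *
c=get_calibration("wrist");w=grab_frame("wrist");cv2.imwrite("pics/w4.png",w[:,:,::-1]);np.save("w4c.npy",c,allow_pickle=True)
E
```

```text
(no output)
```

View pics/w4.png

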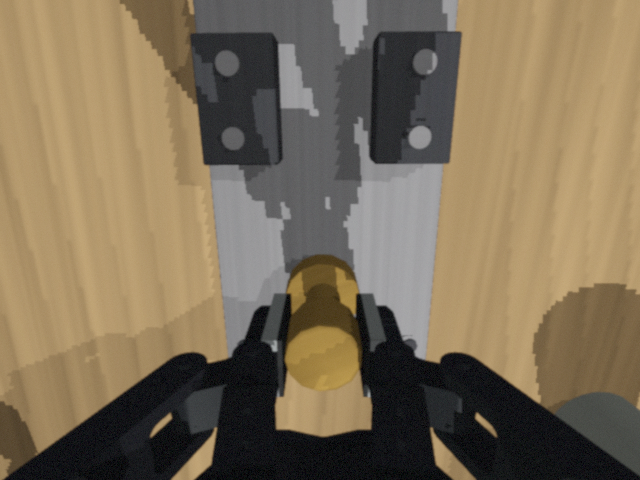

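This view shows the gap midline at column 326.5 and the knob's foot at 322.5, so the knob needs about 1.8 mm in tool +y. The tool axis is parallel to the gap. I'll lower to just above the plate and slide into the entry half.

Call:
play_rows:
  deltas:
    - [0,0.0036,0.006,0,0,0,0.9]
    - [0,0.0036,0.012,0,0,0,0.9]
    - [0.03,0.0036,0.012,0,0,0,0.9]
    - [0.06,0.0036,0.012,0,0,0,0.9]
    - [0.08,0.0036,0.012,0,0,0,0.9]
    - [0.1,0.0036,0.012,0,0,0,0.9]
    - [0.12,0.0036,0.012,0,0,0,0.9]
    - [0.136,0.0036,0.012,0,0,0,0.9]
    - [0.136,0.0036,0.012,0,0,0,0.9]
    - [0.136,0.0036,0.012,0,0,0,0.9]

```text
clock: 6.45
position: [0.5742, 0.0178, 0.0383]
tool_rot: [-3.141, 0.0, 1.609]
force: [-0.3, 0.2, -2.0]
grip_width: 0.027
finger_force: 40.6
```

There are no side forces, so it fits. I'll continue through the exit half with a short dwell, then out to about 85 mm past the middle.

Call:
play_rows:
  deltas:
    - [0.02,0,0,0,0,0,0.9]
    - [0.045,0,0,0,0,0,0.9]
    - [0.068,0,0,0,0,0,0.9]
    - [0.068,0,0,0,0,0,0.9]
    - [0.068,0,0,0,0,0,0.9]
    - [0.068,0,0,0,0,0,0.9]

```text
clock: 7.05
position: [0.5729, 0.0516, 0.0382]
tool_rot: [-3.141, 0.0, 1.609]
force: [0.1, -0.5, -2.2]
grip_width: 0.0272
finger_force: 40.6
```

Call:
play_rows:
  deltas:
    - [0.02,0,0,0,0,0,0.9]
    - [0.045,0,0,0,0,0,0.9]
    - [0.07,0,0,0,0,0,0.9]
    - [0.1,0,0,0,0,0,0.9]
    - [0.13,0,0,0,0,0,0.9]
    - [0.136,0,0,0,0,0,0.9]
    - [0.136,0,0,0,0,0,0.9]
    - [0.136,0,0.002,0,0,0,0.9]
    - [0.136,0,0.002,0,0,0,0.9]
    - [0.136,0,0.002,0,0,0,0.9]

```text
clock: 8.05
position: [0.5704, 0.1195, 0.0375]
tool_rot: [3.141, 0.0, 1.609]
force: [-1.8, 1.9, 5.6]
grip_width: 0.0266
finger_force: 41.2
```

The foot is touching the plate, so I'll release and rise.

Call:
play_rows:
  deltas:
    - [0,0,0,0,0,0,0.7]
    - [0,0,0,0,0,0,0.5]
    - [0,0,0,0,0,0,0.4]
    - [0,0,0,0,0,0,0.4]
    - [0,0,-0.06,0,0,0,0.4]
    - [0,0,-0.14,0,0,0,0.4]
    - [0,0,-0.22,0,0,0,0.4]
    - [0,0,-0.22,0,0,0,0.4]

```text
clock: 8.85
position: [0.5725, 0.1205, 0.1521]
tool_rot: [3.135, -0.001, 1.609]
force: [0.3, -0.5, -0.5]
grip_width: 0.0512
finger_force: 0.0
```

```bash
python3 - <<'E'
from workcell import *
from h import *
o=observe();print(o["clock"],o["position"],o["tool_rot"])
c=get_calibration("wrist");w=grab_frame("wrist");cv2.imwrite("pics/w5.png",w[:,:,::-1])
m=(cv2.cvtColor(w,cv2.COLOR_RGB2HSV)[:,:,1]>150).astype(np.uint8)
f=240/np.tan(np.radians(c["fovy"])/2)
def proj(p):
    q=R.from_euler("xyz",c["rotation"]).inv().apply(np.array(p)-c["xyz"]);return q[:2]/q[2]*f+[c["cx"],c["cy"]]
print(proj([.5695,.118,.068]),proj([.5695,.118,.008]))
E
```

```text
8.85 [0.57251727 0.12054558 0.15214824] [ 3.13477837e+00 -1.30249013e-03  1.60897448e+00]
[319.26775006 250.44254741] [319.52731283 224.40175707]
```

View pics/w5.png

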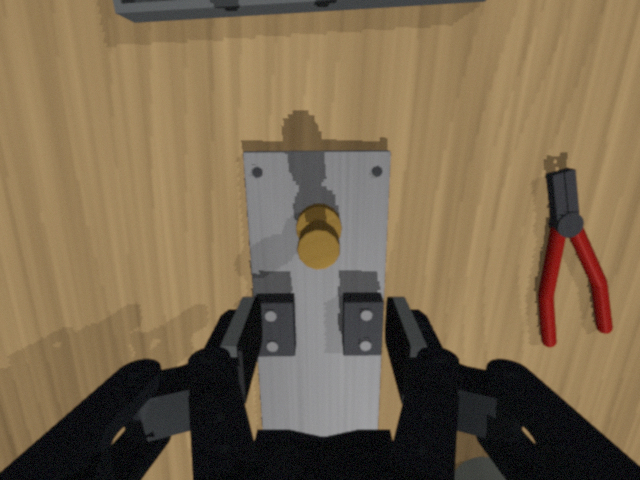

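The small knob stands upright on the plate past the jaws at (319,240), where I predicted (319,237). Next is the big knob. I'll turn the grip diagonally so that both fingers stay clear of the casting tree's tip.

Call:
play_rows:
  deltas:
    - [-0.815,-0.017,0.04,0,0,-0.35,0.4]
    - [-0.815,-0.017,0.04,0,0,-0.35,0.4]
    - [-0.815,-0.017,0.04,0,0,-0.35,0.4]
    - [-0.815,-0.017,0.04,0,0,-0.35,0.4]
    - [-0.815,-0.017,0.04,0,0,-0.35,0.4]
    - [-0.815,-0.017,0.04,0,0,-0.35,0.4]
    - [-0.815,-0.017,0.04,0,0,-0.35,0.4]
    - [-0.815,-0.017,0.04,0,0,-0.35,0.4]
    - [-0.815,-0.017,0.04,0,0,-0.35,0.4]
    - [-0.815,-0.017,0.04,0,0,-0.35,0.4]

```text
clock: 9.9
position: [0.5764, -0.2896, 0.1258]
tool_rot: [-3.141, -0.002, 2.339]
force: [0.0, 1.5, -0.1]
grip_width: 0.0511
finger_force: 0.0
```

Call:
play_rows:
  deltas:
    - [0,0,0,0,0,0,0.4]
    - [0,0,0,0,0,0,0.4]

```text
clock: 10.1
position: [0.5778, -0.2857, 0.1271]
tool_rot: [3.141, -0.001, 2.345]
force: [0.3, 0.9, 0.6]
grip_width: 0.0513
finger_force: 0.0
```

```bash
python3 - <<'E'
from workcell import *
from h import *
o=observe();print(o["clock"],o["position"],o["tool_rot"])
c=get_calibration("wrist");w=grab_frame("wrist");cv2.imwrite("pics/w6.png",w[:,:,::-1])
f=240/np.tan(np.radians(c["fovy"])/2)
def proj(p):
    q=R.from_euler("xyz",c["rotation"]).inv().apply(np.array(p)-c["xyz"]);return q[:2]/q[2]*f+[c["cx"],c["cy"]]
print("pred head",proj([.578,-.286,.06]))
W=np.load("w1c.npy",allow_pickle=True).item();print("sprue tip",plane(W,368,68,.016),plane(W,360,60,.016))
E
```

```text
10.1 [ 0.57778278 -0.2856928   0.12714689] [ 3.14124425e+00 -6.85553832e-04  2.34466649e+00]
pred head [324.04489665 258.07144712]
sprue tip [ 0.61249984 -0.31498291  0.016     ] [ 0.61827291 -0.30845351  0.016     ]
```

View pics/w6.png

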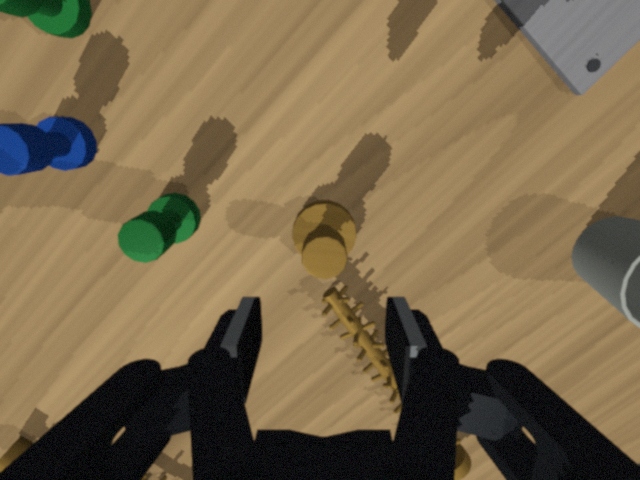

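The big knob's head is at (324,255), against a prediction of (324,258). The casting tree's tip lies about 45 mm behind the grasp, clear of both fingers. I'll descend and grip.

Call:
play_rows:
  deltas:
    - [0.003,0,0.07,0,0,0,0.4]
    - [0.003,0,0.14,0,0,0,0.4]
    - [0.003,0,0.175,0,0,0,0.4]
    - [0.003,0,0.197,0,0,0,0.4]
    - [0.003,0,0.197,0,0,0,0.4]
    - [0.003,0,0.197,0,0,0,0.9]
    - [0.003,0,0.197,0,0,0,0.9]
    - [0.003,0,0.197,0,0,0,0.9]
    - [0.003,0,0.197,0,0,0,0.9]
    - [0.003,0,0.197,0,0,0,0.9]

```text
clock: 11.15
position: [0.5773, -0.2867, 0.0302]
tool_rot: [3.141, 0.002, 2.342]
force: [0.4, 1.4, 7.9]
grip_width: 0.0268
finger_force: 39.5
```

```bash
python3 - <<'E'
from workcell import *
from h import *
T=get_calibration("top");t=cv2.imread("pics/top0.png")
# inner corners / middle of empty compartment from the dark tray contour
g=cv2.cvtColor(t,cv2.COLOR_BGR2GRAY);m=(g<85).astype(np.uint8);m[:, :112]=0;m[:,212:]=0;m[:180]=0;m[320:]=0
k=max(cv2.findContours(m,cv2.RETR_EXTERNAL,cv2.CHAIN_APPROX_NONE)[0],key=cv2.contourArea)
b=cv2.boxPoints(cv2.minAreaRect(k));P=np.array([plane(T,*p,.02)[:2] for p in b]);print(b.round(),P.round(4))
C=P.mean(0);e=[P[(i+1)%4]-P[i] for i in range(4)];print([np.linalg.norm(x).round(3) for x in e])
l=max(e,key=np.linalg.norm);l=l/np.linalg.norm(l);l*=np.sign(l[0]);print("tray",C,"axis",l,"empty",C-l*.0585,"by pick",plane(T,163,280,.005))
o=observe();print(o["position"],o["tool_rot"],o["grip_width"])
E
```

```text
[[113. 197.]
 [195. 192.]
 [202. 306.]
 [120. 311.]] [[0.665  0.4507]
 [0.6755 0.2724]
 [0.4288 0.2502]
 [0.419  0.423 ]]
[np.float64(0.179), np.float64(0.248), np.float64(0.173), np.float64(0.248)]
tray [0.5471099  0.34906501] axis [0.99597781 0.08960029] empty [0.4888452  0.34382339] by pick [0.48484853 0.33999801 0.005     ]
[ 0.57734889 -0.28672154  0.03020764] [3.14071363e+00 2.01575535e-03 2.34244704e+00] 0.026832734843809082
```

The grip is good, and the empty compartment's centre is at about (0.487, 0.333). I'll lift and carry the knob across in two legs.

Call:
play_rows:
  deltas:
    - [0,0,-0.08,0,0,0,0.9]
    - [0,0,-0.16,0,0,0,0.9]
    - [0,0,-0.24,0,0,0,0.9]
    - [0.07,0.05,-0.24,0,0,0,0.9]
    - [0.15,0.108,-0.24,0,0,0,0.9]
    - [0.23,0.166,-0.24,0,0,0,0.9]
    - [0.31,0.224,-0.24,0,0,0,0.9]
    - [0.39,0.282,-0.24,0,0,0,0.9]
    - [0.46,0.333,-0.24,0,0,0,0.9]
    - [0.508,0.368,-0.24,0,0,0,0.9]

```text
clock: 12.15
position: [0.5305, 0.0269, 0.1495]
tool_rot: [3.141, 0.0, 2.345]
force: [0.5, -0.8, -2.8]
grip_width: 0.0265
finger_force: 40.6
```

Call:
play_rows:
  deltas:
    - [0.08,0.058,0,0,0,0,0.9]
    - [0.16,0.116,0,0,0,0,0.9]
    - [0.24,0.174,0,0,0,0,0.9]
    - [0.32,0.232,0,0,0,0,0.9]
    - [0.4,0.29,0,0,0,0,0.9]
    - [0.47,0.34,0,0,0,0,0.9]
    - [0.507,0.368,0,0,0,0,0.9]
    - [0.507,0.368,0,0,0,0,0.9]
    - [0.507,0.368,0,0,0,0,0.9]

```text
clock: 13.05
position: [0.4862, 0.3338, 0.1489]
tool_rot: [-3.141, 0.0, 2.343]
force: [-0.4, -0.9, -2.0]
grip_width: 0.0266
finger_force: 40.5
```

```bash
python3 - <<'E'
from workcell import *
from h import *
o=observe();print(o["position"],o["tool_rot"],o["grip_width"],o["clock"])
T=get_calibration("top");t=grab_frame("top");cv2.imwrite("pics/t2.png",t[:,:,::-1])
c=get_calibration("wrist");w=grab_frame("wrist");cv2.imwrite("pics/w7.png",w[:,:,::-1])
# tray wall tops in wrist view: dark pixels warped by casting a grid of rays: sample grey along lines on z=.005 through the target
f=240/np.tan(np.radians(c["fovy"])/2);g=cv2.cvtColor(w,cv2.COLOR_RGB2GRAY)
def proj(c,p):
    q=R.from_euler("xyz",c["rotation"]).inv().apply(np.array(p)-c["xyz"]);return q[:2]/q[2]*f+[c["cx"],c["cy"]]
for lab,pts in[("x",[(x,.36) for x in np.arange(.38,.60,.008)]),("y",[(.45,y) for y in np.arange(.25,.45,.008)])]:
    print(lab,[(round(float(p[lab=="y"]),3),int(g[int(q[1]),int(q[0])])) for p in pts for q in[proj(c,[*p,.026])] if 0<=q[0]<640 and 0<=q[1]<480])
E
```

```text
[0.48615893 0.33379523 0.14892335] [-3.14137465e+00  3.86536194e-04  2.34323411e+00] 0.02662883190724242 13.05
x [(0.38, 157), (0.388, 159), (0.396, 150), (0.404, 162), (0.412, 142), (0.42, 135), (0.428, 108), (0.436, 117), (0.444, 118), (0.452, 117), (0.46, 117), (0.468, 119), (0.476, 117), (0.484, 115), (0.492, 117), (0.5, 118), (0.508, 118), (0.516, 116), (0.524, 104), (0.532, 99), (0.54, 47), (0.548, 115), (0.556, 81), (0.564, 136), (0.572, 136), (0.58, 114), (0.588, 78), (0.596, 122)]
y [(0.25, 167), (0.258, 128), (0.266, 50), (0.274, 75), (0.282, 76), (0.29, 79), (0.298, 121), (0.306, 119), (0.314, 121), (0.322, 119), (0.33, 120), (0.338, 119), (0.346, 120), (0.354, 118), (0.362, 118), (0.37, 119), (0.378, 118), (0.386, 118), (0.394, 102), (0.402, 101), (0.41, 114), (0.418, 113), (0.426, 111), (0.434, 110), (0.442, 108)]
```

The profiles put the compartment at x 0.425–0.54 and y 0.26–0.40, so the knob is centred over it. I'll lower it.

Call:
play_rows:
  deltas:
    - [0,0,0.07,0,0,0,0.9]
    - [0,0,0.14,0,0,0,0.9]
    - [0,0,0.19,0,0,0,0.9]
    - [0,0,0.215,0,0,0,0.9]
    - [0,0,0.224,0,0,0,0.9]
    - [0,0,0.228,0,0,0,0.9]
    - [0,0,0.228,0,0,0,0.9]

```text
clock: 13.85
position: [0.4869, 0.334, 0.0358]
tool_rot: [3.14, 0.0, 2.342]
force: [-0.2, 0.3, -2.7]
grip_width: 0.0267
finger_force: 40.6
```

Call:
play_rows:
  deltas:
    - [0,0,0.001,0,0,0,0.9]
    - [0,0,0.002,0,0,0,0.9]
    - [0,0,0.002,0,0,0,0.9]

```text
clock: 14.15
position: [0.487, 0.3344, 0.0351]
tool_rot: [3.14, 0.001, 2.342]
force: [0.5, -1.1, 10.5]
grip_width: 0.0265
finger_force: 41.6
```

Call:
play_rows:
  deltas:
    - [0,0,0,0,0,0,0.7]
    - [0,0,0,0,0,0,0.5]
    - [0,0,0,0,0,0,0.4]
    - [0,0,0,0,0,0,0.4]
    - [0,0,-0.06,0,0,0,0.4]
    - [0,0,-0.14,0,0,0,0.4]
    - [0,0,-0.22,0,0,0,0.4]
    - [0,0,-0.22,0,0,0,0.4]
    - [0,0,-0.22,0,0,0,0.4]
    - [0,0,-0.22,0,0,0,0.4]

```text
clock: 15.15
position: [0.486, 0.3335, 0.143]
tool_rot: [-3.14, -0.0, 2.342]
force: [-0.6, -0.6, -0.7]
grip_width: 0.0512
finger_force: 0.0
```

```bash
python3 - <<'E'
from workcell import *
from h import *
o=observe();print(o["clock"],o["position"],o["tool_rot"],o["grip_width"])
c=get_calibration("wrist");w=grab_frame("wrist");cv2.imwrite("pics/w8.png",w[:,:,::-1])
f=240/np.tan(np.radians(c["fovy"])/2)
def proj(p):
    q=R.from_euler("xyz",c["rotation"]).inv().apply(np.array(p)-c["xyz"]);return q[:2]/q[2]*f+[c["cx"],c["cy"]]
print("pred head,foot",proj([.487,.334,.065]),proj([.487,.334,.019]))
m=(cv2.cvtColor(w,cv2.COLOR_RGB2HSV)[:,:,1]>110).astype(np.uint8)
for k in cv2.findContours(m,cv2.RETR_EXTERNAL,cv2.CHAIN_APPROX_NONE)[0]:
    if cv2.contourArea(k)>600:print(cv2.boundingRect(k),cv2.contourArea(k))
# small knob from the scene camera, change since placing; bystanders unchanged
s=grab_frame("scene");s0=cv2.imread("pics/scene0.png")
d=(cv2.absdiff(s[:,:,::-1].copy(),s0).max(2)>40).astype(np.uint8)
for k in cv2.findContours(cv2.morphologyEx(d,cv2.MORPH_OPEN,np.ones((3,3))),cv2.RETR_EXTERNAL,cv2.CHAIN_APPROX_NONE)[0]:
    if cv2.contourArea(k)>60:print("changed",cv2.boundingRect(k))
c=get_calibration("scene");f=240/np.tan(np.radians(c["fovy"])/2)
print("small head,foot in scene",proj([.5695,.118,.068]),proj([.5695,.118,.008]))
E
```

```text
15.15 [0.48604927 0.33347416 0.14304643] [-3.14047546e+00 -2.03714887e-05  2.34245264e+00] 0.05117950141905522
pred head,foot [326.00491739 251.52593526] [325.64652663 229.93510714]
(433, 313, 48, 48) 947.5
(481, 265, 40, 48) 1099.5
(413, 253, 61, 73) 2194.5
(296, 197, 61, 74) 3313.5
changed (187, 335, 49, 51)
changed (137, 298, 48, 39)
changed (344, 208, 26, 30)
changed (139, 192, 20, 8)
changed (44, 179, 168, 115)
changed (195, 125, 55, 50)
changed (378, 113, 51, 40)
changed (388, 110, 9, 14)
changed (259, 104, 32, 18)
changed (241, 90, 47, 13)
changed (95, 60, 10, 18)
changed (51, 35, 28, 23)
changed (350, 28, 64, 81)
changed (38, 22, 18, 43)
changed (406, 0, 6, 24)
changed (26, 0, 58, 26)
small head,foot in scene [354.04251336 208.04083613] [352.70718188 232.21153249]
```

The big knob's blob, columns 296–357 and rows 197–271, matches an upright knob at the target. The small knob is still where I left it. The scene camera shows no change at the tub, pliers or casting tree, and the gripper is clear of everything.

```bash
python3 -c "
from workcell import *
print(job_done())"
```

```text
the job is handed in; nothing more can be done
None
```

The job is handed in at about 15 s: the small-foot knob slid through the gauge and was left standing on the plate past the jaws, and the large-foot knob, judged by camera measurement (about 47 mm) rather than tried in the gauge, was left in the empty tray compartment.

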